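Clamp the rail in the jig

ROBOT

A 7-joint arm with a two-finger parallel gripper is mounted at the origin on a cart in front of the work surface, level with it; the furniture and walls round the work are solid. World frame = base frame: x ahead of the robot, y to its left, z up, the work surface at z = 0. Lengths are in m, angles in rad, forces in N, time in s.
With the tool pointing down it reaches from about 0.425 to 0.925 m from the base axis. Payload 6.8 kg.
Tool frame: the origin (TCP) lies at the very end of the fingers, on their centre line; the grasp point (between the pads) lies 19 mm behind it (r.tcp_to_grasp is the distance from the TCP to the grasp point, in m); z points along the fingers, y is the line along which they close (so a half turn about z gives the same grasp; the last joint's range is limited). The gripper opens to 85 mm and grips with 20 to 120 N. Pads are 22 mm wide; open, the fingers measure 114 mm over their backs; the gripper's body (76 mm by 85 mm) begins 54 mm behind the grasp point. The pads swing forward as they close: fully open they stand 13 mm farther back than shut.
Start: joints at [1.118, 0.477, 0.022, 1.555, -0.011, 1.109, -0.083], TCP at [0.228, -0.635, 0.231] pointing down, gripper open.
Joint ranges: [-2.96, 2.96], [-0.34, 2.1], [-1.41, 1.46], [0.24, 2.44], [-1.37, 4.51], [0.17, 1.92], [-2.96, 2.96]. Speed limits (rad/s): [2.39, 2.39, 3.14, 3.14, 3.14, 3.14, 3.14].

INTERFACE

Orientations are given as a rotation vector (axis times angle).
In Python, from bench import r gives the robot as it stands.
- The arm moves only by the tool step_arm, never from a script. Its argument "moves" is a list of rows, each a list of 7 numbers: the shift along the tool's x, y, z in mm, then the turn, a rotation vector about the tool's x, y, z in rad, then the finger opening in mm, from 0 to 85.4. A call has 1 to 8 rows; each row is the pose to reach, as a shift and turn from the pose commanded when the call began, along the tool's axes at that moment; what a row does not reach only later rows make up. A row lasts 1/10 s, in which the tool goes at most 50 mm and 8.59 degrees, less where a joint would pass 70% of its speed; a pose out of reach is approached as far as the arm can. A call with a gripper value outside its range is refused whole. The fingers move at their own pace and stop on an object; "grip_force" is the grip in N (left out, the last holds). Time passes only in rows, so rows that repeat a pose let the fingers close. It gives the time, the measured TCP pose, the force, the opening and the grip force at its end, in the units of the state.
- r.get_obs(): the state, without advancing time (a new reading comes with each control period).
- r.grab_frame(name): name is "scene" or "top" or "wrist"; returns a dict with "image" (384x512x3 uint8, red, green, blue), "depth" (384x512 float32, m along the optical axis (not along the pixel's ray), 0 where there is no reading), "mtx" (3x3 intrinsics, pixels), "k1" (the pictures are not rectified: a ray, as slopes to the right and down, at radius r is drawn at 1 + k1 r^2 times it, then the intrinsics apply), "rvec" (rotation vector, rad) and "tvec" (3), from world to camera coordinates, as OpenCV has them. Camera axes: x right, y down, z forward; pixel columns grow to the right and rows downward; lengths in m; the calibration is good to about 2 mm. A picture is of the moment at which its call begins.
- r.hand_in(): hands the job in; it is judged then, once.
The state is a dict: "clock": time; "joints": joint angles; "qvel": joint speeds; "tau": joint torques, N m; "tcp_pos": TCP position; "orientation": TCP orientation; "contact_force": force on the tool from outside, world axes, zero at the start; "moment": the same for the moment, N m; "grip_width": finger opening in m; "gripper_force": force on a finger pad.
Only numpy, scipy, OpenCV 4.12 (cv2) and the standard library are available. Lean on these libraries where they do the work, as an engineer would, in place of code of your own. Each camera call takes 0.05 s, during which the arm holds its last target. There are 200 camera calls.

TASK

Clamp the aluminium rail in the grey jig: with the outside of a finger push the clamp strap round until it lies across the rail against its stop pin, and only then press the black-gripped cam lever fully down. Push only: pick nothing up, leave the rail lying in its bed and the things round the jig where they are, and draw clear at the end.

Things in the scene. Friction and masses are not known exactly. Their poses are not given: they have to be found in the camera images.
- jig: grey clamping jig fixed to the bench; its plate is 160 (x) by 180 (y) by 12 mm thick, reaching from x = -65 to +95 mm and y = -90 to +90 mm. Origin on the bench under the strap's vertical pivot post (24 mm thick). Its own +x runs from the post across the rail bed (about the robot's +x), +y to the left, z up. The bed is a shallow frame 6 mm high. The plate may lie partly over a 4 mm thick black mat. A 9 mm stop pin stands to z = 50 mm at (28, -17.5) mm.
- rail: loose slotted aluminium rail 23 x 118 x 9 mm (long along its y), lying in the jig's bed, parallel to the jig's y, top 21 mm above the bench; origin under its centre
- bed_mid (a point): point of the jig: middle of the bed's floor, (55, 0, 12) mm in the jig's frame
- strap (a joint): swing angle of the strap about the vertical post, rad: 0 = pointing along the jig's +x, across the rail, against the stop pin; positive = swung out counter-clockwise seen from above (1.57 = pointing along the jig's +y). It starts swung out by 0.95 to 1.45, range 0 to 1.6; stays where it is left; about 1 N at its end moves it.
- strap_tip (a point): on the flat steel strap's round end, mid-thickness, 106 mm from the pivot; the strap is 24 mm wide and 12 mm thick (40 to 52 mm above the bench) and ends 12 mm beyond this point. A black finger knob 14 mm thick stands on the end, to 68 mm above the bench. Under the strap only the rubber foot hangs lower.
- strap_pivot (a point): on the strap's pivot axis, mid-thickness of the strap, 46 mm above the bench
- cam_lever (a joint): cam lever on top of the strap's pivot, carried round with the strap; rad: 0 = up, leaning 60 degrees above level towards the side opposite the strap's end; grows as it is pressed down, 1.05 = fully down (level, its stop). Starts at 0 to 0.2. Stays where it is left; about 5 N near its end moves it.
- lever_pivot (a point): lever's hinge axis (horizontal, square to the strap), 64 mm above the bench, right above the strap's pivot
- lever_tip (a point): centre of the free end of the lever's black grip, 80 mm from the hinge; the grip is 18 mm wide, 13 mm thick (so its upper face is 6.5 mm off this centre line), 46 mm long
- foot: rubber-tipped round foot, 18 mm across, under the strap 55 mm from its pivot; origin in the middle of its underside, which clears the rail by 1 to 2 mm while the lever is up and is driven down on the rail by the lever
- adapter_disc: black moulded adapter disc with a hub, 57 mm across, 20 high; origin under its centre. A bystander: leave it where it is.
- thumb_nut: black lobed thumb nut, 20 mm across, 9 high; origin under its centre. A bystander: leave it where it is.
- push_pin: wooden pin with a black lobed head, lying, 72 mm long, 23 high; origin under its centre. A bystander: leave it where it is.
- pull_tab: small blue pull tab with a round foot, 30 mm across, 26 high; origin under its centre. A bystander: leave it where it is.
- tap_tool: slim black-handled hand tool, lying, 78 mm long, 14 high; origin under its centre. A bystander: leave it where it is.
Mind the look-alikes: they are no part of the job. There is more than one size of the rail; the one meant has the size given above.

How it is judged:
By the outcome, as a careful person would: the job done as asked, in the order asked, and still so for the second after the job is handed in, with the robot touching nothing.
It also fails if it takes over 48 s, if anything falls off the work surface, if the arm or the gripper's body presses on something with over 40 N, if the wrist force passes 120 N, or if a joint passes its speed limit or range.

## Working session

There is one attempt and no reset: what is moved stays moved. The work goes in short steps, Python scripts to look and compute and a tool call to move; the robot and the scene stay as the last step left them, time stands still between calls to the robot, and variables do not carry over. Pictures are saved under pics/ and viewed, at most 10 in all, crops included, and the job is handed in when it is done.

Besides the shell and the picture viewer there is one more tool, called as name([rows], argument=value, ...), one row to a line, values as JSON. step_arm: Moves the arm, as the interface text tells. Its arguments: {"type":"object","properties":{"moves":{"type":"array","items":{"type":"array","items":{"type":"number"}}},"grip_force":{"type":"number"}},"required":["moves"]}

```bash
mkdir -p pics; cat > h.py <<'E'
import numpy as np,cv2,pickle
from bench import r
def grab(n):
    f=r.grab_frame(n); pickle.dump(f,open(f'pics/{n}.pkl','wb')); return f
def load(n): return pickle.load(open(f'pics/{n}.pkl','rb'))
def ray(f,u,v):
    K=f['mtx'];k=f['k1'];d=np.array([(u-K[0,2])/K[0,0],(v-K[1,2])/K[1,1]])
    p=cv2.undistortPoints(np.array([[[u,v]]],float),K,np.array([k,0,0,0,0.]))[0,0]
    R=cv2.Rodrigues(np.array(f['rvec'],float))[0];t=np.array(f['tvec'],float).ravel()
    return -R.T@t, R.T@np.array([p[0],p[1],1]), 
def onz(f,u,v,z):
    c,d=ray(f,u,v); return c+d*(z-c[2])/d[2]
def dep(f,u,v):
    c,d=ray(f,u,v); return c+d*f['depth'][int(v),int(u)]
def proj(f,P):
    return cv2.projectPoints(np.array(P,float).reshape(-1,1,3),np.array(f['rvec'],float),np.array(f['tvec'],float),f['mtx'],np.array([f['k1'],0,0,0,0.]))[0][:,0]
E
python3 - <<'E'
from h import *
for n in('top','scene'):
    f=grab(n); cv2.imwrite(f'pics/{n}0.png',cv2.resize(f['image'][...,::-1],(800,600),interpolation=cv2.INTER_CUBIC))
    print(n,f['mtx'],f['k1'],ray(f,256,192))
print(r.get_obs())
E
```

```text
top [[440.26880039   0.         263.13354765]
 [  0.         440.26880039 192.33955723]
 [  0.           0.           1.        ]] 0.016004339020779943 (array([ 0.40347438, -0.14846613,  0.96355052]), array([ 1.75593324e-01,  3.25273702e-04, -9.84596364e-01]))
scene [[475.45904836   0.         256.25388491]
 [  0.         475.45904836 190.89341365]
 [  0.           0.           1.        ]] -0.04710482791146998 (array([-0.0973036 ,  0.3093383 ,  0.46984566]), array([ 0.72448506, -0.53417988, -0.43563627]))
{'clock': 0.1, 'joints': array([ 1.11787688,  0.47771254,  0.02235126,  1.55636281, -0.01150531,
        1.10931149, -0.08309918]), 'qvel': array([-0.00085782, -0.00141916, -0.00090016, -0.00110921,  0.00135929,
       -0.00104234,  0.00148419]), 'tau': array([ 4.57869537e-03, -5.97755456e+01,  1.61385499e+00, -2.81953114e+01,
        1.28674219e-02,  5.04171214e-03,  3.60833837e-06]), 'tcp_pos': array([ 0.22796927, -0.63476046,  0.23042208]), 'orientation': array([-3.09342085e+00, -5.38701023e-01,  6.33846488e-04]), 'contact_force': array([-0.75836459, -0.44275781, -0.86401518]), 'moment': array([-0.01741574, -0.04041671,  0.01678644]), 'gripper_force': 0.0, 'grip_width': 0.08526299302257469}
```

View pics/top0.png

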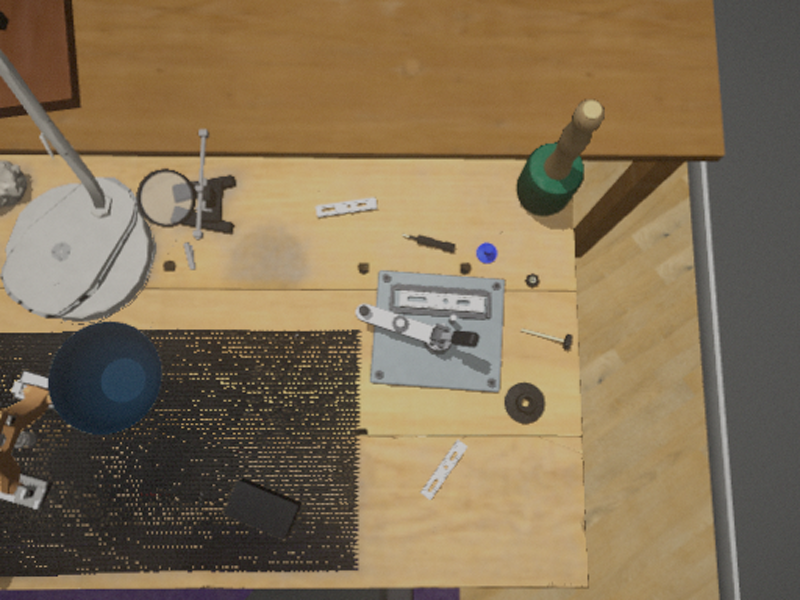

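View pics/scene0.png

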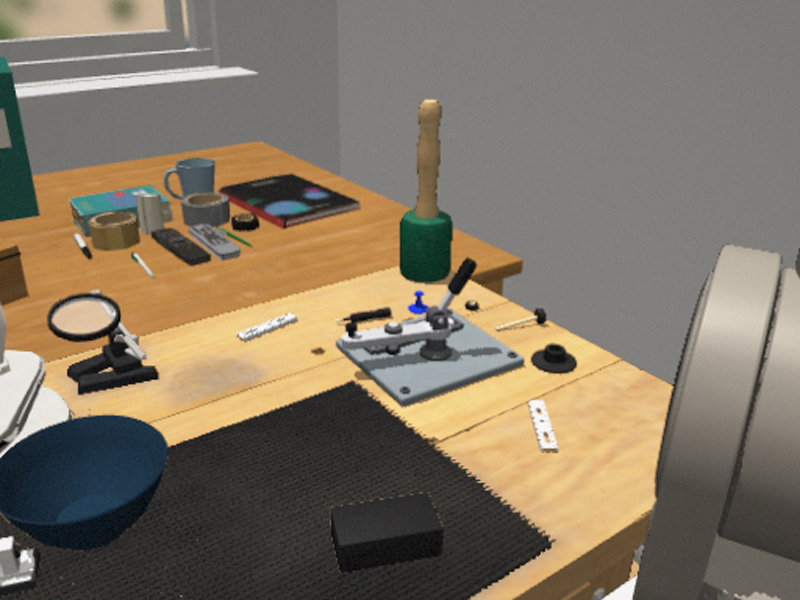

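The top view (800 px scale) shows the jig plate at about (440,330), the post at (441,340), the strap pointing left with its knob at (364,312), and the lever grip at (464,338) pointing right. There are two loose look-alike rails, at (346,208) and (444,470). The target rail is the one in the bed at (440,300).

```bash
python3 - <<'E'
from h import *
f=load('top');s=800/512
im=f['image']
# plate bolts/corners at z=.012 : pixel guesses refined by mask of grey plate
hsv=cv2.cvtColor(im,cv2.COLOR_RGB2HSV)
print('plate px',hsv[int(375/s),int(420/s)],hsv[int(300/s),int(500/s)])
m=cv2.inRange(hsv,(95,15,70),(125,90,200)); m[:, :int(340/s)]=0; m[:,int(530/s):]=0;m[:int(250/s)]=0;m[int(410/s):]=0
c=max(cv2.findContours(m,cv2.RETR_EXTERNAL,cv2.CHAIN_APPROX_NONE)[0],key=cv2.contourArea)
P=np.array([onz(f,*p,0.012)[:2] for p in c[:,0].astype(float)],np.float32)
b=cv2.minAreaRect(P*1000);print('plate',b)
for n,u,v,z in [('knob',364,312,.068),('post/lever hub',441,340,.064),('pin',453,321,.05),('rail L',395,298,.021),('rail R',487,304,.021),('grip far',478,338,.13)]:
    print(n,onz(f,u/s,v/s,z).round(4),dep(f,u/s,v/s).round(4))
x0,y0=210,160
crop=im[160:260,215:345];cv2.imwrite('pics/crop1.png',cv2.resize(crop[...,::-1],None,fx=6,fy=6,interpolation=cv2.INTER_CUBIC))
E
```

```text
plate px [ 90  11 158] [ 85  10 159]
plate ((466.3874206542969, -273.662353515625), (0.0, 0.0), 0.0)
knob [ 0.5469 -0.1008  0.068 ] [ 0.5472 -0.1008  0.0664]
post/lever hub [ 0.5107 -0.2023  0.064 ] [ 0.5095 -0.2017  0.0742]
pin [ 0.5381 -0.2195  0.05  ] [ 0.5384 -0.2197  0.0476]
rail L [ 0.5744 -0.1412  0.021 ] [ 0.5756 -0.1411  0.0143]
rail R [ 0.5664 -0.2693  0.021 ] [ 0.5682 -0.2707  0.0106]
grip far [ 0.5054 -0.2436  0.13  ] [ 0.5054 -0.2435  0.1304]
```

View pics/crop1.png

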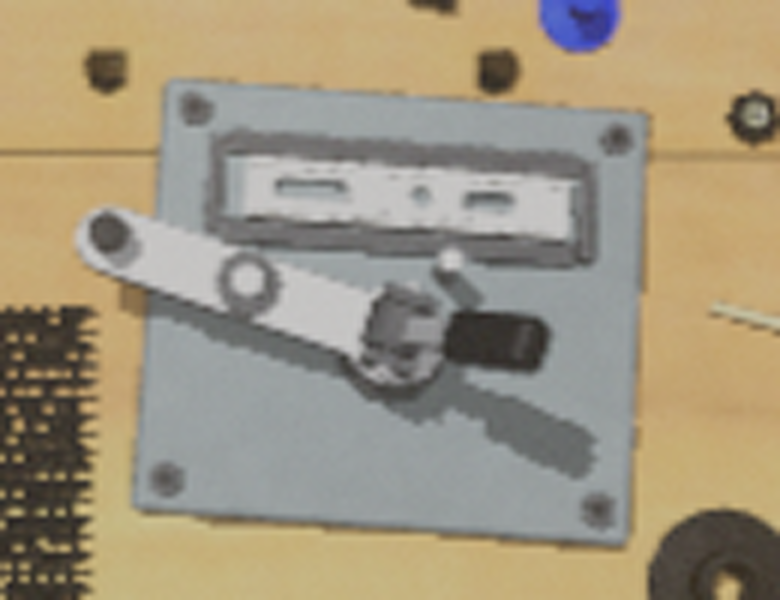

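The crop shows plate corners at (168,82), (648,115), (628,548) and (135,512). The knob is at (108,233), the stop pin at (452,262) and the grip end at (545,342). This confirms the strap and lever belong to the jig, with the rail in its bed.

```bash
python3 - <<'E'
from h import *
f=load('top')
g=lambda u,v,z:onz(f,215+u/6,160+v/6,z)[:2]
C=np.array([g(168,82,.012),g(648,115,.012),g(628,548,.012),g(135,512,.012)])
J=np.array([[95,90],[95,-90],[-65,-90],[-65,90]])/1000
Jc=J-J.mean(0);Cc=C-C.mean(0)
U,S,Vt=np.linalg.svd(Jc.T@Cc);R=(U@Vt).T
o=C.mean(0)-R@J.mean(0);print('origin',o,'yaw',np.arctan2(R[1,0],R[0,0]),'res mm',((J@R.T+o-C)*1000).round(1).tolist())
j=lambda p:((p-o)@R*1000).round(1)
k=g(108,233,.068);print('knob',k,j(k),'strap ang',np.arctan2(*j(k)[::-1]),'pin',j(g(452,262,.05)),'rail',j(g(233,185,.021)),j(g(578,205,.021)))
for p in([108,233],[545,342],[250,282]):
  q=dep(f,215+p[0]/6,160+p[1]/6);print(p,q,j(q[:2]))
s=load('scene')
for n in((462/1.5625,268/1.5625),(351/1.5625,325/1.5625)):
  q=dep(s,*n);print(q,j(q[:2]))
ob=r.get_obs();print(cv2.Rodrigues(ob['orientation'])[0].round(3))
E
```

```text
origin [ 0.51450304 -0.20144168] yaw -0.0671854577464916 res mm [[1.1, 1.2], [0.6, -1.4], [-0.7, -1.4], [-1.0, 1.7]]
knob [ 0.54869586 -0.10089756] [ 27.4 102.6] strap ang 1.3098299898980295 pin [ 28.5 -17. ] rail [55.6 61.9] [ 57.2 -63.5]
[108, 233] [ 0.54863972 -0.10091595  0.06834622] [ 27.3 102.6]
[545, 342] [ 0.5038026  -0.24311471  0.13260211] [ -7.9 -42.3]
[250, 282] [ 0.533298   -0.14968481  0.05828508] [15.3 52.9]
[ 0.50926764 -0.22824183  0.12246031] [ -3.4 -27.1]
[ 0.54718512 -0.09610311  0.06929045] [ 25.5 107.3]
[[ 0.941  0.338 -0.001]
 [ 0.338 -0.941  0.002]
 [-0.    -0.002 -1.   ]]
```

```bash
cat >> h.py <<'E'
O=np.array([.5145,-.2014]);YAW=-.067
Rj=np.array([[np.cos(YAW),-np.sin(YAW)],[np.sin(YAW),np.cos(YAW)]])
def side(th,rad,off): # jig strap frame -> world xy, off on ccw side (mm)
    return O+Rj@(np.array([rad*np.cos(th)-off*np.sin(th),rad*np.sin(th)+off*np.cos(th)])/1000)
def plan(T): # T: (x,y,z,tool-x yaw world)
    ob=r.get_obs();R=cv2.Rodrigues(ob['orientation'])[0];p=ob['tcp_pos']
    for x,y,z,a in T:
        Rt=np.array([[np.cos(a),np.sin(a),0],[np.sin(a),-np.cos(a),0],[0,0,-1]])
        print((R.T@(np.array([x,y,z])-p)*1000).round(1),cv2.Rodrigues(R.T@Rt)[0].ravel().round(3))
    print('now',ob['clock'],p.round(4),ob['contact_force'].round(1),ob['grip_width'])
E
python3 - <<'E'
from h import *
q=side(1.31,80,42);print(q);plan([(*q,.2,1.243)])
E
```

```text
[ 0.50049292 -0.11213746]
[ 433.2 -399.7   31. ] [-0.002 -0.001 -0.898]
now 0.1 [ 0.228  -0.6348  0.2304] [-0.8 -0.4 -0.9] 0.08526299302257469
```

step_arm([
  [36, -33, 0, 0, 0, -0.1, 0],
  [72, -67, 0, 0, 0, -0.2, 0],
  [108, -100, 0, 0, 0, -0.3, 0],
  [144, -133, 0, 0, 0, -0.4, 0],
  [180, -166, 0, 0, 0, -0.5, 0],
  [216, -200, 0, 0, 0, -0.6, 0],
  [252, -233, 0, 0, 0, -0.7, 0],
  [288, -266, 0, 0, 0, -0.75, 0],
])

```text
clock: 0.9
tcp_pos: [0.4096, -0.2857, 0.2312]
orientation: [-2.68, -1.639, 0.0]
contact_force: [-0.1, -0.8, -0.8]
grip_width: 0.0002
gripper_force: 0.0
```

```bash
python3 - <<'E'
from h import *
q=side(1.31,80,42);plan([(*q,.15,1.243),(*q,.034,1.243)])
E
```

```text
[195.9   1.9  81.2] [-0.     0.    -0.145]
[195.9   1.9 197.2] [-0.     0.    -0.145]
now 0.9 [ 0.4096 -0.2857  0.2312] [-0.1 -0.8 -0.8] 0.00020507897414703122
```

step_arm([
  [45, 0, 0, 0, 0, -0.05, 0],
  [90, 1, 0, 0, 0, -0.1, 0],
  [135, 1, 0, 0, 0, -0.145, 0],
  [170, 2, 20, 0, 0, -0.145, 0],
  [196, 2, 50, 0, 0, -0.145, 0],
  [196, 2, 85, 0, 0, -0.145, 0],
  [196, 2, 110, 0, 0, -0.145, 0],
  [196, 2, 110, 0, 0, -0.145, 0],
])

```text
clock: 1.7
tcp_pos: [0.498, -0.1137, 0.118]
orientation: [-2.552, -1.823, 0.008]
contact_force: [-1.2, 1.0, -0.3]
grip_width: 0.0
gripper_force: 0.0
```

```bash
python3 - <<'E'
from h import *
q=side(1.31,80,42);plan([(*q,.034,1.243)])
f=grab('top');cv2.imwrite('pics/top1.png',cv2.resize(f['image'][140:280,190:360,::-1],None,fx=4,fy=4,interpolation=cv2.INTER_CUBIC))
E
```

```text
[ 2.4  2.4 84. ] [-0.007  0.001 -0.002]
now 1.7 [ 0.498  -0.1137  0.118 ] [-1.2  1.  -0.3] 4.490461561609379e-05
```

View pics/top1.png

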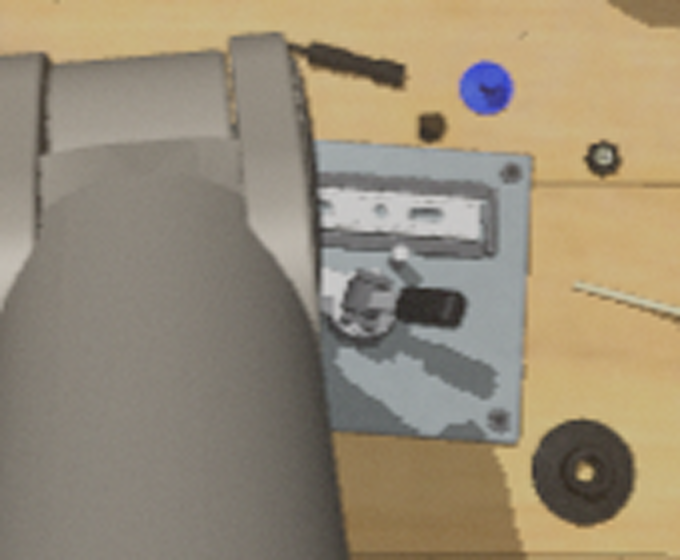

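The arm hides the strap end from above, but the post and lever, at (365,300) and (440,308), have not moved. Next I descend beside the strap.

step_arm([
  [2, 2, 25, 0, 0, 0, 0],
  [2, 2, 50, 0, 0, 0, 0],
  [2, 2, 70, 0, 0, 0, 0],
  [2, 2, 84, 0, 0, 0, 0],
  [2, 2, 84, 0, 0, 0, 0],
])

```text
clock: 2.25
tcp_pos: [0.5032, -0.1133, 0.0369]
orientation: [-2.557, -1.824, 0.001]
contact_force: [-0.8, -0.2, 0.3]
grip_width: -0.0002
gripper_force: 0.0
```

```bash
python3 - <<'E'
from h import *
f=grab('scene');cv2.imwrite('pics/sc1.png',cv2.resize(f['image'][120:280,170:370,::-1],None,fx=4,fy=3.75,interpolation=cv2.INTER_CUBIC))
plan([(*side(t,80,o),.034,t+YAW) for t,o in [(1.31,34),(1.31,27.5),(1.2,27),(1.1,27),(1.0,27),(.9,27),(.8,27),(.7,27)]])
E
```

```text
[0.  4.6 3.8] [ 0.     0.    -0.004]
[ 0.  11.1  3.8] [ 0.     0.    -0.004]
[ 2.6 20.5  3.8] [0.    0.    0.106]
[ 4.  28.8  3.8] [0.    0.    0.206]
[ 4.6 37.2  3.8] [0.    0.    0.306]
[ 4.3 45.7  3.8] [0.    0.    0.406]
[ 3.2 54.   3.8] [0.    0.    0.506]
[ 1.3 62.3  3.8] [0.    0.    0.606]
now 2.3 [ 0.5038 -0.1132  0.0378] [ 0.5 -0.3  0.5] -6.99873770480992e-05
```

View pics/sc1.png

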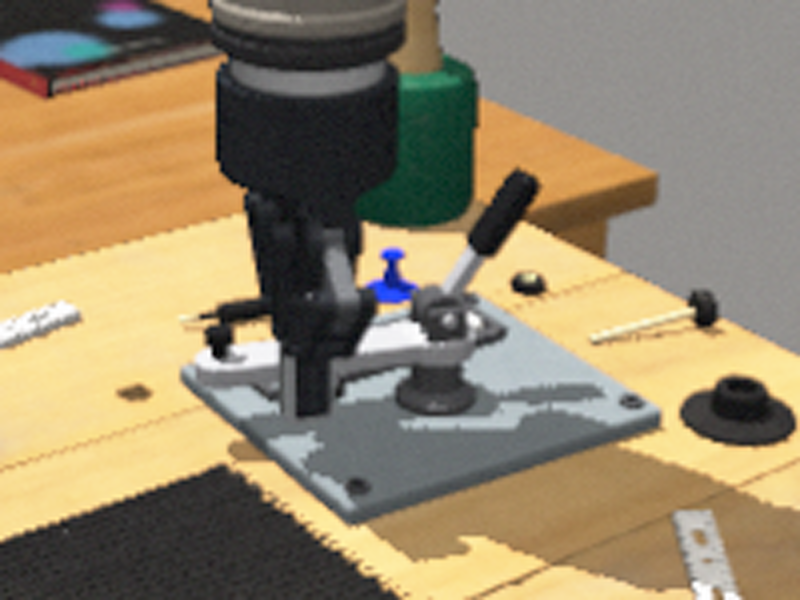

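The fingers, at (310,390), stand on the near side of the strap between the foot and the knob at (218,340). Next I push.

step_arm([
  [0, 5, 3, 0, 0, 0, 0],
  [0, 11, 3, 0, 0, 0, 0],
  [3, 20, 3, 0, 0, 0.1, 0],
  [4, 29, 3, 0, 0, 0.2, 0],
  [4.5, 37, 3, 0, 0, 0.3, 0],
  [4, 45, 3, 0, 0, 0.4, 0],
  [3, 54, 3, 0, 0, 0.5, 0],
  [1, 62, 3, 0, 0, 0.6, 0],
])

```text
clock: 3.1
tcp_pos: [0.5637, -0.1317, 0.035]
orientation: [-2.984, -0.983, -0.002]
contact_force: [-0.0, 1.4, -0.5]
grip_width: 0.0003
gripper_force: 0.8
```

```bash
python3 - <<'E'
from h import *
plan([(*side(t,80,o),.034,t+YAW) for t,o in [(.6,27),(.5,27),(.4,27),(.3,27),(.2,27),(.1,27),(.05,27),(0,27)]])
E
```

```text
[1.4 8.2 1. ] [ 0.    -0.001  0.103]
[ 2.8 16.5  1. ] [-0.    -0.001  0.203]
[ 3.4 25.   1. ] [-0.    -0.001  0.303]
[ 3.2 33.4  1. ] [-0.    -0.001  0.403]
[ 2.1 41.8  1. ] [-0.    -0.001  0.503]
[ 0.2 50.   1. ] [-0.    -0.001  0.603]
[-1.1 54.   1. ] [-0.    -0.001  0.653]
[-2.5 58.   1. ] [-0.    -0.001  0.703]
now 3.1 [ 0.5637 -0.1317  0.035 ] [-0.   1.4 -0.5] 0.0002640374662734831
```

step_arm([
  [1.5, 8, 0, 0, 0, 0.1, 0],
  [3, 16.5, 0, 0, 0, 0.2, 0],
  [3.5, 25, 0, 0, 0, 0.3, 0],
  [3, 33, 0, 0, 0, 0.4, 0],
  [2, 41, 0, 0, 0, 0.5, 0],
  [0, 48, 0, 0, 0, 0.6, 0],
  [-1, 52, 0, 0, 0, 0.65, 0],
  [-2.5, 55, 0, 0, 0, 0.7, 0],
])

```text
clock: 3.9
tcp_pos: [0.5951, -0.1776, 0.0353]
orientation: [-3.139, 0.097, -0.004]
contact_force: [1.9, 1.1, -0.5]
grip_width: 0.0
gripper_force: 0.8
```

```bash
python3 - <<'E'
from h import *
plan([(*side(t,80,o),.034,t+YAW) for t,o in [(0,26.5),(0,25)]])
f=grab('scene');cv2.imwrite('pics/sc2.png',cv2.resize(f['image'][120:280,170:370,::-1],None,fx=4,fy=3.75,interpolation=cv2.INTER_CUBIC))
E
```

```text
[1.1 2.7 1.3] [-0.001 -0.003  0.005]
[1.1 4.2 1.3] [-0.001 -0.003  0.005]
now 3.9 [ 0.5951 -0.1776  0.0353] [ 1.9  1.1 -0.5] 4.122358689381981e-06
```

View pics/sc2.png

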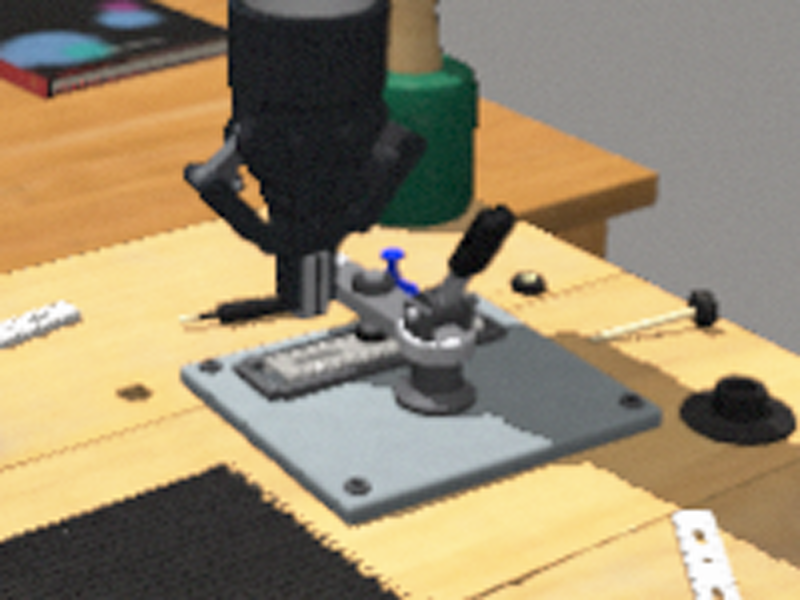

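The strap is nearly across the rail. I push on in small steps until the stop pin pushes back.

step_arm([
  [0, 2, 0, 0, 0, 0, 0],
  [0, 3, 0, 0, 0, 0, 0],
  [0, 4, 0, 0, 0, 0, 0],
  [0, 4, 0, 0, 0, 0, 0],
])

```text
clock: 4.35
tcp_pos: [0.5946, -0.1794, 0.0351]
orientation: [-3.138, 0.09, -0.004]
contact_force: [2.3, 6.5, 3.9]
grip_width: 0.0002
gripper_force: 3.2
```

step_arm([
  [0, 1, 0, 0, 0, 0, 0],
  [0, 2, 0, 0, 0, 0, 0],
  [0, 2, 0, 0, 0, 0, 0],
  [0, 2, 0, 0, 0, 0, 0],
])

```text
clock: 4.75
tcp_pos: [0.5946, -0.1795, 0.0351]
orientation: [-3.136, 0.088, -0.003]
contact_force: [1.3, 9.9, 3.5]
grip_width: -0.0
gripper_force: 5.1
```

The strap is against the stop: 3 N more gave only 0.1 mm of movement. I back off and clear the view to check.

step_arm([
  [0, -10, 0, 0, 0, 0, 0],
  [0, -25, 0, 0, 0, 0, 0],
  [0, -40, -30, 0, 0, 0, 0],
  [0, -70, -60, 0, 0, 0, 0],
  [0, -105, -90, 0, 0, 0, 0],
  [0, -140, -120, 0, 0, 0, 0],
  [0, -150, -130, 0, 0, 0, 0],
  [0, -150, -130, 0, 0, 0, 0],
])

```text
clock: 5.55
tcp_pos: [0.6028, -0.0315, 0.1659]
orientation: [-3.14, 0.088, -0.005]
contact_force: [-0.1, 0.3, 0.5]
grip_width: -0.0001
gripper_force: 0.0
```

```bash
python3 - <<'E'
from h import *
f=grab('top');cv2.imwrite('pics/top2.png',cv2.resize(f['image'][160:260,215:345,::-1],None,fx=6,fy=6,interpolation=cv2.INTER_CUBIC))
plan([])
E
```

```text
now 5.6 [ 0.6017 -0.034   0.1643] [-1.1 -0.4 -0.6] -0.00010608776510256656
```

View pics/top2.png

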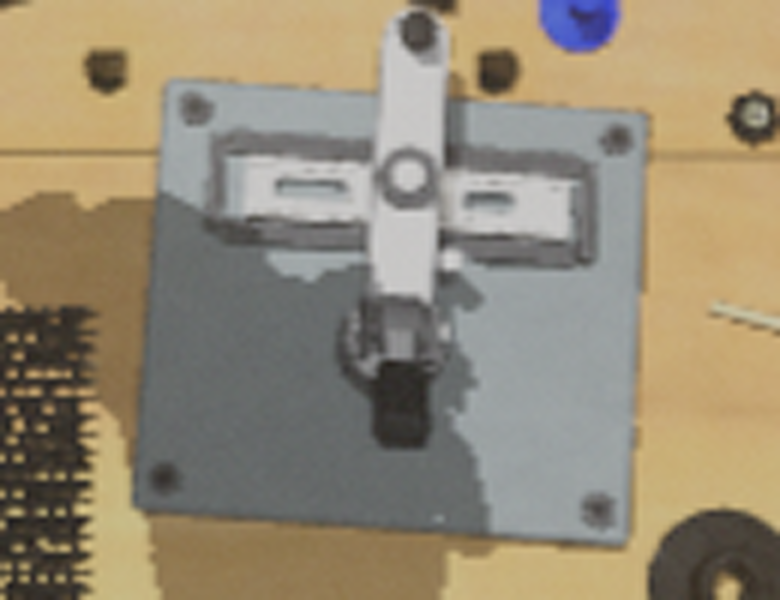

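The strap lies across the rail against the pin at (452,262), with the knob at (418,32). The lever grip's end is at (401,440).

```bash
python3 - <<'E'
from h import *
f=load('top')
j=lambda p:((p-O)@Rj*1000).round(1)
k=onz(f,215+418/6,160+32/6,.068)[:2];print('knob',j(k),np.arctan2(*j(k)[::-1]))
for p in([402,440],[402,425],[402,400],[402,380],[402,330]):
  q=dep(f,215+p[0]/6,160+p[1]/6);print(p,j(q[:2]),q[2])
h=lambda x,y,z:(*(O+Rj@(np.array([x,y])/1000)),z,YAW)
plan([h(-16,0,.17),h(-16,0,.145)])
E
```

```text
knob [105.8   0.6] 0.005671016709830857
[402, 440] [-41.9   0.9] 0.13138201371353952
[402, 425] [-37.2   1.2] 0.13163001232065263
[402, 400] [-28.4   1.2] 0.1220453923500886
[402, 380] [-21.    1.2] 0.1133096390028906
[402, 330] [0.2 0.2] 0.07459796139794939
[-93.2 172.1  -5.6] [ 0.001 -0.     0.008]
[-93.2 172.1  19.4] [ 0.001 -0.     0.008]
now 5.6 [ 0.6017 -0.034   0.1643] [-1.1 -0.4 -0.6] -0.00010608776510256656
```

step_arm([
  [0, 30, -10, 0, 0, 0, 0],
  [-20, 60, -10, 0, 0, 0, 0],
  [-40, 90, -10, 0, 0, 0, 0],
  [-60, 120, -10, 0, 0, 0, 0],
  [-80, 150, -7, 0, 0, 0, 0],
  [-93, 171, -5, 0, 0, 0.01, 0],
  [-93, 171, -5, 0, 0, 0.01, 0],
  [-93, 171, -5, 0, 0, 0.01, 0],
])

```text
clock: 6.4
tcp_pos: [0.497, -0.2011, 0.1679]
orientation: [3.139, -0.117, -0.004]
contact_force: [0.8, 0.8, 0.0]
grip_width: -0.0001
gripper_force: 0.0
```

```bash
python3 - <<'E'
from h import *
h=lambda x,y,z:(*(O+Rj@(np.array([x,y])/1000)),z,YAW)
T=[h(-18,.6,.14)]
for d in (56,50,43,36,29,22,15,8,3,0,-3):
    a=np.radians(d);x=-62*np.cos(a)+6.5*np.sin(a)+11*min(1,max(d,0)/30);z=64+62*np.sin(a)+6.5*np.cos(a);T.append(h(x,.6,z/1000))
plan(T)
E
```

```text
[-0.5 -1.5 27.9] [ 0.     0.003 -0.007]
[-0.7 -1.5 48.9] [ 0.     0.003 -0.007]
[-6.3 -1.4 52.3] [ 0.     0.003 -0.007]
[-12.3  -1.4  56.9] [ 0.     0.003 -0.007]
[-17.7  -1.3  62.3] [ 0.     0.003 -0.007]
[-22.8  -1.3  68.2] [ 0.     0.003 -0.007]
[-29.3  -1.3  74.8] [ 0.     0.003 -0.007]
[-35.   -1.2  81.7] [ 0.     0.003 -0.007]
[-39.9  -1.2  89. ] [ 0.     0.003 -0.007]
[-42.8  -1.2  94.3] [ 0.     0.003 -0.007]
[-44.3  -1.1  97.5] [ 0.     0.003 -0.007]
[-44.5  -1.1 100.8] [ 0.     0.003 -0.007]
now 6.4 [ 0.497  -0.2011  0.1679] [0.8 0.8 0. ] -0.0001189496833867093
```

step_arm([
  [-0.5, -1.5, 15, 0, 0, -0.007, 0],
  [-0.5, -1.5, 28, 0, 0, -0.007, 0],
  [-0.5, -1.5, 38, 0, 0, -0.007, 0],
  [-1, -1.5, 47, 0, 0, -0.007, 0],
  [-6, -1.5, 52, 0, 0, -0.007, 0],
  [-9, -1.5, 55, 0, 0, -0.007, 0],
  [-12, -1.5, 57, 0, 0, -0.007, 0],
  [-15, -1.5, 60, 0, 0, -0.007, 0],
])

```text
clock: 7.2
tcp_pos: [0.4846, -0.1965, 0.1098]
orientation: [3.14, -0.099, 0.003]
contact_force: [1.9, 1.4, 3.1]
grip_width: -0.0001
gripper_force: 2.0
```

```bash
python3 - <<'E'
from h import *
h=lambda x,y,z:(*(O+Rj@(np.array([x,y])/1000)),z,YAW)
T=[]
for d in (36,29,22,15,8,3,0,-3):
    a=np.radians(d);x=-62*np.cos(a)+6.5*np.sin(a)+11*min(1,max(d,0)/30);z=64+62*np.sin(a)+6.5*np.cos(a);T.append(h(x,.6,z/1000))
plan(T)
E
```

```text
[-5.2  2.2  4.1] [ 0.    -0.002  0.004]
[-10.3   2.2  10. ] [ 0.    -0.002  0.004]
[-16.8   2.2  16.5] [ 0.    -0.002  0.004]
[-22.6   2.1  23.4] [ 0.    -0.002  0.004]
[-27.4   2.1  30.7] [ 0.    -0.002  0.004]
[-30.4   2.1  36. ] [ 0.    -0.002  0.004]
[-31.9   2.1  39.2] [ 0.    -0.002  0.004]
[-32.2   2.1  42.5] [ 0.    -0.002  0.004]
now 7.2 [ 0.4846 -0.1965  0.1098] [1.9 1.4 3.1] -0.00011639296265955089
```

step_arm([
  [-5, 1, 3, 0, 0, 0, 0],
  [-8, 1, 6, 0, 0, 0, 0],
  [-11, 1, 10, 0, 0, 0, 0],
  [-15, 1, 14, 0, 0, 0, 0],
  [-19, 1, 18, 0, 0, 0, 0],
  [-23, 1, 22, 0, 0, 0, 0],
  [-26, 1, 26, 0, 0, 0, 0],
  [-28, 1, 30, 0, 0, 0, 0],
])

```text
clock: 8.0
tcp_pos: [0.4558, -0.1962, 0.0791]
orientation: [3.14, -0.1, 0.001]
contact_force: [3.6, -0.8, 3.7]
grip_width: -0.0002
gripper_force: 2.2
```

step_arm([
  [-2, 0, 3, 0, 0, 0, 0],
  [-3, 0, 6, 0, 0, 0, 0],
  [-3, 0, 8, 0, 0, 0, 0],
  [-3, 0, 10, 0, 0, 0, 0],
  [-3, 0, 11, 0, 0, 0, 0],
  [-3, 0, 11, 0, 0, 0, 0],
])

```text
clock: 8.6
tcp_pos: [0.4526, -0.1959, 0.0696]
orientation: [-3.14, 0.1, 0.001]
contact_force: [-3.5, 2.0, 23.2]
grip_width: -0.0003
gripper_force: 11.4
```

step_arm([
  [0, 0, 1, 0, 0, 0, 0],
  [0, 0, 2, 0, 0, 0, 0],
  [0, 0, 2, 0, 0, 0, 0],
  [0, 0, 2, 0, 0, 0, 0],
])

```text
clock: 9.0
tcp_pos: [0.4526, -0.196, 0.0689]
orientation: [-3.14, 0.1, 0.001]
contact_force: [-8.1, 2.8, 39.3]
grip_width: 0.0002
gripper_force: 20.2
```

The lever is on its stop. I lift and draw clear.

step_arm([
  [0, 0, -10, 0, 0, 0, 0],
  [0, 0, -40, 0, 0, 0, 0],
  [0, 0, -80, 0, 0, 0, 0],
  [0, -40, -120, 0, 0, 0, 0],
  [0, -85, -140, 0, 0, 0, 0],
  [0, -130, -140, 0, 0, 0, 0],
  [0, -170, -140, 0, 0, 0, 0],
  [0, -170, -140, 0, 0, 0, 0],
])

```text
clock: 9.8
tcp_pos: [0.4619, -0.0204, 0.2054]
orientation: [-3.139, 0.085, 0.006]
contact_force: [0.5, -0.2, -0.2]
grip_width: -0.0002
gripper_force: 0.0
```

```bash
python3 - <<'E'
from h import *
t=grab('top');s=grab('scene')
a=cv2.resize(t['image'][130:270,190:370,::-1],(400,311),interpolation=cv2.INTER_CUBIC)
b=cv2.resize(s['image'][150:280,200:367,::-1],(400,311),interpolation=cv2.INTER_CUBIC)
cv2.imwrite('pics/end.png',np.hstack([a,b]))
f=t;j=lambda p:((p-O)@Rj*1000).round(1)
for x in(-76,-70,-60,-50,-40):
    P=np.array([*(O+Rj@np.array([x,0.8])/1000),.0705]);u=proj(f,P)[0];q=dep(f,*u.round());print(x,j(q[:2]),q[2].round(4))
plan([])
E
```

```text
-76 [-76.4   1.2] 0.0684
-70 [-70.6   1.7] 0.0717
-60 [-60.3   0.2] 0.0688
-50 [-50.4   0.9] 0.0709
-40 [-40.2   1.5] 0.0704
now 9.9 [ 0.4618 -0.0257  0.2051] [ 0.1  0.3 -1.3] 0.00026368680053781926
```

View pics/end.png

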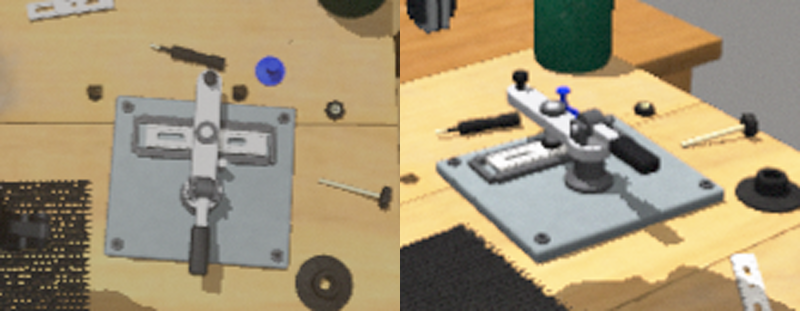

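The lever at (200,250) is level, with its top at about 70 mm all along. The strap is still against the pin, the rail is in its bed, and the bystanders haven't moved.

```bash
python3 -c "
from bench import r
print(r.hand_in())"
```

```text
the job is handed in; nothing more can be done
None
```

The rail is clamped and the job handed in: the strap was pushed across the rail against its stop pin first, then the cam lever pressed fully down, with the rail and the things round the jig left in place and the arm drawn clear at about 10 s.

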